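# Slide the shaker tray home and lock it

### The arm

A 6-joint arm with a two-finger parallel gripper is mounted at the origin on the work surface. World frame = base frame: x ahead of the robot, y to its left, z up, the work surface at z = 0. Lengths are in mm, angles in rad, forces in N, time in s.
With the tool pointing down it reaches from about 350 to 975 mm from the base axis. Payload 7.1 kg.
Tool frame: the origin (TCP) lies midway between the tips of the shut fingers; the grasp point (between the pads) lies 19 mm behind it (ctrl.grasp_offset is the distance from the TCP to the grasp point, in mm); z points along the fingers, y is the line along which they close (so a half turn about z gives the same grasp; the last joint's range is limited). The gripper opens to 88 mm and grips with 3 to 60 N. Pads are 20 mm wide; open, the fingers measure 115 mm over their backs; the gripper's body (75 mm by 178 mm) begins 61 mm behind the grasp point.
Start: joints at [-1.343, 0.423, 1.63, -0, 1.089, -0.019], TCP at [152.708, -606.04, 222.675] pointing down, gripper open.
Joint ranges: [-3, 3], [-0.9, 2.11], [0.09, 2.58], [-1.31, 4.45], [0.11, 2.69], [-2.54, 2.54]. Speed limits (rad/s): [2.39, 2.39, 3.01, 3.14, 3.14, 3.14].

### API

Orientations are given as a rotation vector (axis times angle).
In Python, from workcell import ctrl gives the robot as it stands. The module is installed in compiled form; this text tells all that it offers.
- The arm moves only by the tool servo_tool, never from a script. Its argument "rows" is a list of rows, each a list of 7 numbers: the turn, a rotation vector about the tool's x, y, z as a fraction of full scale, then the shift along the tool's x, y, z as a fraction of full scale, then the finger opening in mm, from 0 to 87.8. A call has 1 to 10 rows; each row is the pose to reach, as a shift and turn from the pose commanded when the call began, along the tool's axes at that moment; what a row does not reach only later rows make up. Full scale, the value 1, is 20 cm for a shift and 1.5 rad for a turn. A row lasts 1/8 s, in which the tool goes at most 62.5 mm and 10.7 degrees, less where a joint would pass 70% of its speed; a pose out of reach is approached as far as the arm can. A call with a number of a shift or a turn outside -1 to 1 is refused whole. A call with a gripper value outside its range is refused whole. The fingers move at their own pace and stop on an object; the grip force is fixed at half the most. Time passes only in rows, so rows that repeat a pose let the fingers close. It gives the time, the measured TCP pose, the force, the opening and the grip force at its end, in the units of the state.
- ctrl.get_obs(): the state, without advancing time (a new reading comes with each control period).
- ctrl.get_image(name): name is "scene" or "side" or "wrist"; returns (picture, depth): 480x640x3 uint8, red, green, blue; 480x640 float32, mm along the optical axis (not along the pixel's ray), 0 where there is no reading.
- ctrl.camera_info(name): a dict with "intrinsics" (3x3 intrinsics, pixels), "R" (3x3) and "t" (3): a world point X has camera coordinates R X + t. Camera axes: x right, y down, z forward; pixel columns grow to the right and rows downward; lengths in mm; the calibration is good to about 2 mm. A picture is of the moment at which its call begins: read the wrist's pose just before it. camera_info takes no time and is no camera call; for the wrist camera it gives the pose at the moment of the call.
- ctrl.close_job(): hands the job in; it is judged then, once.
The state is a dict: "t": time; "qpos": joint angles; "qvel": joint speeds; "joint_torque": joint torques, N m; "ee_pos": TCP position; "orientation": TCP orientation; "ft_force": force on the tool from outside, world axes, zero at the start; "moment": the same for the moment, N m; "width": finger opening in mm; "grasp_force": force on a finger pad.
Only numpy, scipy, OpenCV 4.12 (cv2) and the standard library are available. Lean on these libraries where they do the work, as an engineer would, in place of code of your own. Each camera call takes 0.05 s, during which the arm holds its last target. There are 200 camera calls.

### The job

The tray of the bench shaker has been left pulled out. Push it gently with your fingertips until it is fully home against its stop, then gently push the swing lever round to its end, across the front of the tray, to lock it. Only push, do not grip the lever; leave the loose flasks, bottle, jar and orange box where they stand, and move clear at the end.

Things in the scene. Friction and masses are not known exactly. Their poses are not given: they have to be found in the camera images.
- shaker: Fixed base of the shaker: a stainless steel box 400 mm deep (x) x 440 mm wide (y), its flat top 70 mm above the table. Its frame lies on the table with z up, its x axis pointing from the shaker's front (robot side) to its back and y to the left; the base spans x -160 to +240 mm and y -190 to +250 mm in this frame, with a green-matted ledge left of the tray. It stands turned by up to 18 degrees either way, differently each time.
- tray (a joint): How far the tray is pulled out, in m: 0 = fully home (end stop), positive = out towards the robot along the base's -x, at most 0.12. It slides against about 3 N of friction plus 15 N per m/s and stays where it is left. The tray (about 2 kg) is a solid aluminium slab 250 wide (y), 280 deep (x), 30 mm thick, its underside 75 mm and its top 105 mm above the table.
- tray_front (a point): Middle of the upper edge of the tray's flat upright front face (the face towards the robot), 105 mm above the table; the face reaches 30 mm down and 125 mm to either side from here. Axes as the base. It moves with the tray; at home it is at x -90 mm, y 0 in the base's frame. The tray's top is bare for 77 mm behind it; then come two flasks and a tube rack, all fixed to it.
- lever (a joint): Angle of the swing lever, in rad: 0 = locked (end stop), the lever lying along the base's +y across the front of the tray, 25 mm before its front face at home; growing anticlockwise seen from above, so about 1.57 = pointing straight at the robot (the base's -x); at most 2.2. It swings level with a steady friction torque of about 0.2 N m and stays where it is left.
- lever_pivot (a point): Point on the lever's upright turning axis, at the height of the lever's centre line, 92 mm above the table, on a round hub (20 mm radius) at the base's right front corner (x -115, y -165 mm in the base's frame).
- lever_grip (a point): Centre of the lever's black round handle, 23 mm thick, 80 mm long, on the lever's centre line 122 mm from the pivot (the handle runs from 82 to 162 mm from the pivot; a 12 mm steel rod joins it to the hub). The point's y axis points along the lever away from the pivot, z up. Its height is 92 mm.
- flask_blue_center (a point): Loose amber conical flask with blue cap, 62 mm wide at the foot, 104 mm tall, standing on the left ledge of the base beside the tray. Point on its axis 50 mm above its foot (120 mm above the table).
- flask_red_center (a point): Loose amber conical flask with red cap, of the same size, on the same ledge. Point on its axis 50 mm above its foot.
- bottle_center (a point): Loose bottle with blue cap, 64 mm wide, 150 mm tall, on the table to the left of the shaker. Its centre, 75 mm up.
- jar_center (a point): Loose jar with white lid, 60 mm wide, 75 mm tall, on the table at the left front of the shaker. Its centre.
- tip_box_center (a point): Loose orange pipette-tip box, 120 x 85 mm, 55 mm high, on the table to the right, before the shaker. Its centre.

How it is judged (in metres and radians):
On the way, in this order (a step that is already met when the one before it is completed fails the run):
1. the tray is pushed fully home while the lever is still open (value of joint tray below 0.004 m and value of joint lever above 1 rad), for 0.2 s.
2. the lever is swung across the front of the tray (value of joint lever below 0.08 rad and value of joint tray below 0.004 m), for 0.2 s.
At the end, for the whole second after the job is handed in: The tray is home within 4 mm, the lever within 0.08 rad of its locked end, and the two loose flasks, the bottle, jar and orange box stand upright within 30 mm of where they were (all of step 2 and angle between each of flask_blue_center, flask_red_center, bottle_center, jar_center, tip_box_center's own z axis and vertical below 0.3 rad and distance of each of flask_blue_center, flask_red_center, bottle_center, jar_center, tip_box_center from where it was at the start of the episode below 0.03 m); the robot touches nothing.
It fails at once if the tray or the lever was shoved hard, not gently (contact force between the fingers and tray above 60 N or contact force between the fingers and lever above 60 N).
It fails at once if the lever was swung across while the tray was still out (value of joint tray above 0.012 m and value of joint lever below 1 rad).
It fails at once if the lever's handle was gripped between the fingers (x of the grasp point in the frame of lever_grip between -0.007 and 0.007 m and y of the grasp point in the frame of lever_grip between -0.05 and 0.05 m and z of the grasp point in the frame of lever_grip between -0.025 and 0.025 m and contact force between the fingers and lever above 15 N).
It fails at once if another thing on the table was knocked over, lifted or carried off (distance of any of flask_blue_center, flask_red_center, bottle_center, jar_center, tip_box_center from where it was at the start of the episode above 0.03 m or angle between any of flask_blue_center, flask_red_center, bottle_center, jar_center, tip_box_center's own z axis and vertical above 0.5 rad).
It also fails if it takes over 54 s, if anything falls off the work surface, if the arm or the gripper's body presses on something with over 40 N, if the wrist force passes 120 N, or if a joint passes its speed limit or range.

## Working session

There is one attempt and no reset: what is moved stays moved. The work goes in short steps, Python scripts to look and compute and a tool call to move; the robot and the scene stay as the last step left them, time stands still between calls to the robot, and variables do not carry over. Pictures are saved under pics/ and viewed, at most 10 in all, crops included, and the job is handed in when it is done.

Besides the shell and the picture viewer there is one more tool, called after "Emit:" as name(argument=value, ...), one argument or row to a line, values as JSON. servo_tool: Moves the arm, as the interface text tells. Its arguments: {"type":"object","properties":{"rows":{"type":"array","items":{"type":"array","items":{"type":"number"}}}},"required":["rows"]}

```bash
mkdir -p pics; python3 - <<'E'
from workcell import ctrl
import cv2,numpy as np
for n in ("scene","side"):
    p,d=ctrl.get_image(n); cv2.imwrite(f"pics/{n}0.png",p[:,:,::-1]); np.savez(f"{n}0.npz",p=p,d=d,**ctrl.camera_info(n))
    c=ctrl.camera_info(n); print(n,-np.array(c["R"]).T@c["t"])
o=ctrl.get_obs(); print(o["t"],o["ee_pos"],o["orientation"])
E
```

```text
scene [1049.0663515   161.16148193  938.00089072]
side [ 42.860883   814.52042108 917.28051702]
0.1 [ 152.61115869 -605.57903237  221.99026571] [-3.11636415e+00 -3.86524738e-01  2.00518473e-04]
```

View pics/scene0.png

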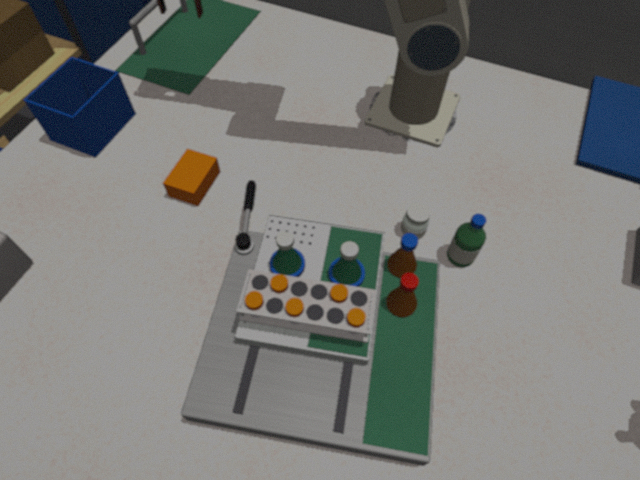

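View pics/side0.png

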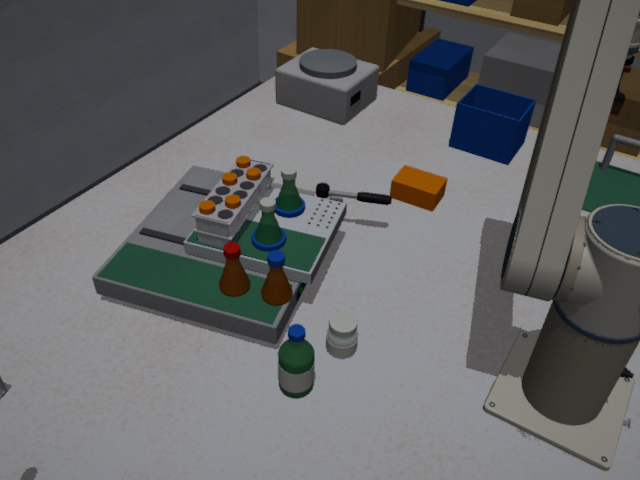

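The scene view shows the tray front edge from about (268,217) to (383,233). The hub is at (244,243), the black handle at (250,195) and the orange box at (192,177). In the side view the hub is at (322,190), the handle at (375,198), and the tray's front corners are near (347,205) and (300,265).

```bash
cat > h.py <<'E'
import numpy as np,cv2
def cloud(n):
    f=np.load(n+"0.npz"); K,R,t=f["intrinsics"],f["R"],f["t"]; d=f["d"]
    v,u=np.mgrid[:480,:640]; P=np.stack([(u-K[0,2])/K[0,0]*d,(v-K[1,2])/K[1,1]*d,d],-1)
    W=(P-t)@R; W[d==0]=np.nan; return f["p"],W,K,R,t
def ray(n,px,z):
    _,_,K,R,t=cloud(n); C=-R.T@t; r=R.T@np.linalg.inv(K)@[px[0],px[1],1]; return C+r*(z-C[2])/r[2]
E
python3 - <<'E'
from h import *
for n in("scene","side"):
    p,W,*_=cloud(n); x,y,z=np.moveaxis(W,-1,0)
    for nm,lo,hi in(("base",64,76),("tray",101,109)):
        m=((z>lo)&(z<hi)&(x>250)&(x<1100)&(abs(y)<450)).astype(np.uint8)
        m=cv2.morphologyEx(m,cv2.MORPH_OPEN,np.ones((3,3)))
        k,l,s,_=cv2.connectedComponentsWithStats(m); 
        big=np.isin(l,[i for i in range(1,k) if s[i,4]>(150 if nm=="tray" else 800)])
        q=W[big]; r=cv2.minAreaRect(q[:,:2].astype(np.float32))
        print(n,nm,big.sum(),"z",np.median(q[:,2]).round(1),r,cv2.boxPoints(r).round(0).tolist())
    m=(z>78)&(z<112)&(p.max(-1)<45)&(x>300)&(x<650)&(y<0); print("dark",m.sum())
    k,l,s,c=cv2.connectedComponentsWithStats(m.astype(np.uint8))
    for i in range(1,k):
        if s[i,4]>40: print(c[i].round(),s[i,4],np.nanmedian(W[l==i],0).round(1),np.nanmin(W[l==i],0).round(),np.nanmax(W[l==i],0).round())
for n,pts in(("scene",dict(trayR=(268,217,105),trayL=(383,233,105),hub=(244,241,105),h0=(251,183,100),h1=(247,208,100))),("side",dict(trayR=(347,204,105),trayL=(300,268,105),hub=(322,188,105),h0=(390,198,100),h1=(358,197,100)))):
    W=cloud(n)[1]
    for k,(u,v,zz) in pts.items(): print(n,k,ray(n,(u,v),zz).round(0),np.nanmedian(W[v-1:v+2,u-1:u+2].reshape(-1,3),0).round(0))
for n,pts in(("scene",dict(box=(195,170),jar=(416,215),blue=(409,241),bottle=(478,221))),("side",dict(box=(420,182),jar=(343,322),blue=(276,260),bottle=(297,332)))):
    W=cloud(n)[1]
    for k,(u,v) in pts.items(): print(n,k,W[v,u].round(0))
E
```

```text
scene base 27263 z 70.7 ((732.2752685546875, 35.266357421875), (400.8544006347656, 440.6263732910156), 13.638171195983887) [[486.0, 202.0], [589.0, -226.0], [979.0, -132.0], [875.0, 297.0]]
scene tray 6809 z 105.8 ((656.1495361328125, -14.070037841796875), (283.7106628417969, 250.04725646972656), 13.70571231842041) [[489.0, 74.0], [548.0, -169.0], [824.0, -102.0], [764.0, 141.0]]
dark 349
[249. 195.] 186 [ 517.9 -231.1  102.4] [ 481. -250.   95.] [ 552. -213.  108.]
[243. 241.] 163 [ 632.8 -185.8  107.3] [ 614. -200.   88.] [ 644. -174.  111.]
side base 11040 z 70.2 ((733.717529296875, 37.25555419921875), (402.21038818359375, 444.9383544921875), 13.784236907958984) [[485.0, 205.0], [591.0, -227.0], [982.0, -131.0], [876.0, 301.0]]
side tray 4232 z 105.3 ((656.7811889648438, -10.535934448242188), (282.1889953613281, 255.93402099609375), 13.77779769897461) [[489.0, 80.0], [550.0, -168.0], [824.0, -101.0], [763.0, 147.0]]
dark 550
[322. 190.] 156 [ 624.  -179.3  103.2] [ 612. -198.   83.] [ 642. -170.  111.]
[374. 198.] 284 [ 513.4 -227.3   96.9] [ 478. -248.   79.] [ 551. -211.  107.]
[334. 232.] 109 [528.2 -73.4  92.4] [ 511. -151.   82.] [548.  -0. 101.]
scene trayR [ 556. -166.  105.] [ 555. -166.  106.]
scene trayL [495.  74. 105.] [493.  72. 105.]
scene hub [ 631. -184.  105.] [ 632. -182.  109.]
scene h0 [ 485. -245.  100.] [ 487. -244.  103.]
scene h1 [ 550. -220.  100.] [ 550. -221.   99.]
side trayR [ 548. -162.  105.] [ 609. -287.    2.]
side trayL [519.  75. 105.] [519.  75. 104.]
side hub [ 627. -183.  105.] [ 626. -178.  109.]
side h0 [ 480. -244.  100.] [ 481. -245.  100.]
side h1 [ 543. -206.  100.] [ 547. -213.   94.]
scene box [ 475. -409.   56.]
scene jar [400. 122.  77.]
scene blue [538. 133. 174.]
scene bottle [417. 245. 148.]
side box [ 473. -407.   55.]
side jar [389. 125.  74.]
side blue [527. 144. 174.]
side bottle [409. 251. 152.]
```

Emit:
servo_tool(
  rows=[
    [0, 0, 0, 0.15, -0.15, 0, 0],
    [0, 0, 0, 0.35, -0.35, 0, 0],
    [0, 0, 0, 0.55, -0.55, 0, 0],
    [0, 0, 0, 0.7, -0.7, 0, 0],
    [0, 0, 0, 0.74, -0.76, 0, 0],
    [0, 0, 0, 0.74, -0.76, 0, 0],
  ],
)

```text
t: 0.85
ee_pos: [259.2, -422.4, 222.7]
orientation: [3.117, 0.389, -0.0]
ft_force: [-0.3, -0.1, 0.2]
width: 31.3
grasp_force: 0.0
```

Emit:
servo_tool(
  rows=[
    [0, 0, 0, 0.15, -0.15, 0, 0],
    [0, 0, 0, 0.35, -0.35, 0, 0],
    [0, 0, 0, 0.55, -0.55, 0, 0],
    [0, 0, 0, 0.7, -0.7, 0, 0],
    [0, 0, 0, 0.74, -0.76, 0, 0],
    [0, 0, 0, 0.74, -0.76, 0, 0],
  ],
)

```text
t: 1.6
ee_pos: [365.5, -239.6, 222.7]
orientation: [3.117, 0.388, -0.0]
ft_force: [0.3, 0.3, 0.0]
width: 0.5
grasp_force: 0.0
```

Emit:
servo_tool(
  rows=[
    [0, 0, 0, 0.15, -0.15, 0, 0],
    [0, 0, 0, 0.35, -0.35, 0, 0],
    [0, 0, 0, 0.55, -0.55, 0, 0],
    [0, 0, 0, 0.7, -0.7, 0, 0],
    [0, 0, 0, 0.74, -0.76, 0, 0],
    [0, 0, 0, 0.74, -0.76, 0, 0],
  ],
)

```text
t: 2.35
ee_pos: [471.7, -56.3, 222.4]
orientation: [3.117, 0.387, -0.001]
ft_force: [-1.3, 0.3, 0.2]
width: 0.7
grasp_force: 0.0
```

```bash
cat > g.py <<'E'
import numpy as np,sys
from workcell import ctrl
from scipy.spatial.transform import Rotation as R
a=np.radians(13.7); B=np.array([[np.cos(a),-np.sin(a),0],[np.sin(a),np.cos(a),0],[0,0,1]]); O=np.array([701,-2.6,0])
o=ctrl.get_obs(); T=R.from_rotvec(o["orientation"]).as_matrix(); p=np.array(o["ee_pos"])
print("t",o["t"],"base",(B.T@(p-O)).round(1),"F base",(B.T@np.array(o["ft_force"])).round(1),"width",o["width"],"toolx in base",(B.T@T[:,0]).round(3),"toolz",T[:,2].round(3))
for s in sys.argv[1:]:
    q=np.array(eval(s)); print(s,"shift",(T.T@(B@q+O-p)/200).round(3))
E
python3 g.py "[-232,0,222]" "[-232,0,84]"
```

```text
t 2.35 base [-235.5    2.2  222.4] F base [-1.2  0.6  0.2] width 0.7264169628481401 toolx in base [ 1.     0.008 -0.001] toolz [-0.001 -0.    -1.   ]
[-232,0,222] shift [0.017 0.011 0.002]
[-232,0,84] shift [0.018 0.011 0.692]
```

Emit:
servo_tool(
  rows=[
    [0, 0, 0, 0.0, 0.01, 0.15, 0],
    [0, 0, 0, 0, 0.01, 0.35, 0],
    [0, 0, 0, 0.0, 0.01, 0.55, 0],
    [0, 0, 0, 0.0, 0.01, 0.66, 0],
    [0, 0, 0, 0, 0.01, 0.69, 0],
    [0, 0, 0, 0, 0.01, 0.69, 0],
  ],
)

```text
t: 3.1
ee_pos: [472.2, -58.4, 84.9]
orientation: [3.118, 0.385, -0.0]
ft_force: [0.1, -0.1, -0.9]
width: 0.5
grasp_force: 0.0
```

Emit:
servo_tool(
  rows=[
    [0, 0, 0, 0.025, 0, 0, 0],
    [0, 0, 0, 0.05, 0, 0, 0],
    [0, 0, 0, 0.075, 0, 0, 0],
    [0, 0, 0, 0.1, 0, 0, 0],
    [0, 0, 0, 0.12, 0, 0, 0],
    [0, 0, 0, 0.14, 0, 0, 0],
    [0, 0, 0, 0.16, 0, 0, 0],
    [0, 0, 0, 0.18, 0, 0, 0],
    [0, 0, 0, 0.2, 0, 0, 0],
    [0, 0, 0, 0.22, 0, 0, 0],
  ],
)

```text
t: 4.35
ee_pos: [514.4, -46.7, 84.6]
orientation: [-3.118, -0.387, 0.003]
ft_force: [-3.8, -1.9, 2.6]
width: 0.2
grasp_force: 1.8
```

```bash
python3 g.py; python3 - <<'E'
from workcell import ctrl
import cv2
p,d=ctrl.get_image("scene"); cv2.imwrite("pics/s1.png",p[:,:,::-1])
E
```

```text
t 4.35 base [-191.7    1.4   84.6] F base [-4.1 -1.   2.6] width 0.16001759359075785 toolx in base [ 1.     0.008 -0.002] toolz [-0.002 -0.    -1.   ]
```

View pics/s1.png

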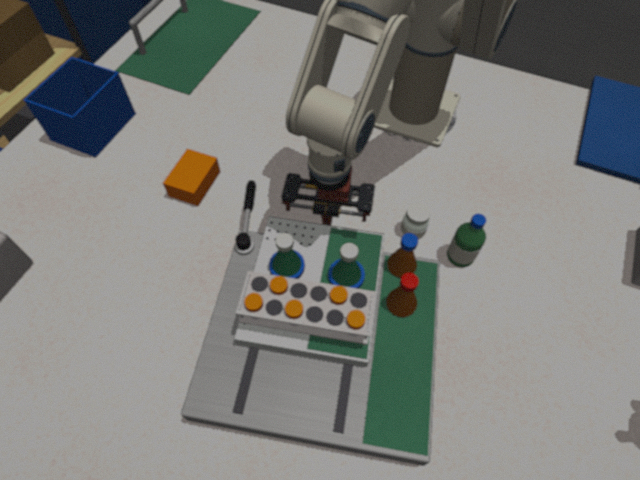

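The fingers touch the tray front at about (327,215), with roughly 4 N of sliding force. The lever handle is still at (250,195), so I keep pushing.

Emit:
servo_tool(
  rows=[
    [0, 0, 0, 0.025, 0, 0, 0],
    [0, 0, 0, 0.05, 0, 0, 0],
    [0, 0, 0, 0.075, 0, 0, 0],
    [0, 0, 0, 0.1, 0, 0, 0],
    [0, 0, 0, 0.125, 0, 0, 0],
    [0, 0, 0, 0.15, 0, 0, 0],
    [0, 0, 0, 0.175, 0, 0, 0],
    [0, 0, 0, 0.2, 0, 0, 0],
    [0, 0, 0, 0.225, 0, 0, 0],
    [0, 0, 0, 0.25, 0, 0, 0],
  ],
)

```text
t: 5.65
ee_pos: [563.8, -34.3, 84.6]
orientation: [-3.118, -0.387, 0.0]
ft_force: [-3.6, -3.5, -1.8]
width: 0.7
grasp_force: 1.8
```

Emit:
servo_tool(
  rows=[
    [0, 0, 0, 0.02, 0, 0, 0],
    [0, 0, 0, 0.04, 0, 0, 0],
    [0, 0, 0, 0.06, 0, 0, 0],
    [0, 0, 0, 0.08, 0, 0, 0],
    [0, 0, 0, 0.1, 0, 0, 0],
    [0, 0, 0, 0.115, 0, 0, 0],
    [0, 0, 0, 0.13, 0, 0, 0],
    [0, 0, 0, 0.145, 0, 0, 0],
    [0, 0, 0, 0.155, 0, 0, 0],
    [0, 0, 0, 0.165, 0, 0, 0],
  ],
)

```text
t: 6.9
ee_pos: [595.7, -26.3, 84.8]
orientation: [3.118, 0.387, 0.0]
ft_force: [-3.0, -3.8, -0.8]
width: 0.7
grasp_force: 1.6
```

```bash
python3 g.py
```

```text
t 6.9 base [-107.9    1.9   84.8] F base [-3.8 -3.  -0.8] width 0.6800734354306046 toolx in base [1.    0.008 0.   ] toolz [ 0. -0. -1.]
```

Small steps now, watching for the stop.

Emit:
servo_tool(
  rows=[
    [0, 0, 0, 0.008, 0, 0, 0],
    [0, 0, 0, 0.015, 0, 0, 0],
    [0, 0, 0, 0.02, 0, 0, 0],
    [0, 0, 0, 0.025, 0, 0, 0],
    [0, 0, 0, 0.03, 0, 0, 0],
  ],
)

```text
t: 7.52
ee_pos: [601.4, -24.8, 84.7]
orientation: [3.118, 0.387, 0.0]
ft_force: [-2.4, -3.5, 0.4]
width: 0.3
grasp_force: 1.6
```

```bash
python3 g.py
```

```text
t 7.525 base [-102.     2.    84.7] F base [-3.1 -2.8  0.4] width 0.3291525502366138 toolx in base [1.    0.008 0.   ] toolz [ 0. -0. -1.]
```

Emit:
servo_tool(
  rows=[
    [0, 0, 0, 0.005, 0, 0, 0],
    [0, 0, 0, 0.01, 0, 0, 0],
    [0, 0, 0, 0.01, 0, 0, 0],
  ],
)

```text
t: 7.9
ee_pos: [602.6, -24.5, 84.7]
orientation: [3.118, 0.387, -0.002]
ft_force: [-5.4, -5.0, 2.1]
width: 0.8
grasp_force: 3.0
```

Emit:
servo_tool(
  rows=[
    [0, 0, 0, 0.005, 0, 0, 0],
    [0, 0, 0, 0.01, 0, 0, 0],
    [0, 0, 0, 0.01, 0, 0, 0],
  ],
)

```text
t: 8.28
ee_pos: [602.6, -24.5, 84.8]
orientation: [3.118, 0.387, -0.009]
ft_force: [-10.6, -7.5, 8.7]
width: 0.3
grasp_force: 6.6
```

The position no longer changes while the force rises, so the tray is on its stop. Next I back off, lift, and move to the right side of the handle.

Emit:
servo_tool(
  rows=[
    [0, 0, 0, -0.08, 0, 0, 0],
    [0, 0, 0, -0.2, 0, 0, 0],
    [0, 0, 0, -0.25, 0, -0.2, 0],
    [0, 0, 0, -0.3, 0.1, -0.4, 0],
    [0, 0, 0, -0.4, 0.3, -0.4, 0],
    [0, 0, 0, -0.5, 0.5, -0.4, 0],
    [0, 0, 0, -0.6, 0.7, -0.4, 0],
    [0, 0, 0, -0.68, 0.9, -0.4, 0],
    [0, 0, 0, -0.68, 1.0, -0.4, 0],
    [0, 0, 0, -0.68, 1.0, -0.4, 0],
  ],
)

```text
t: 9.52
ee_pos: [523.0, -251.6, 164.8]
orientation: [3.118, 0.384, 0.002]
ft_force: [0.2, 0.0, 0.5]
width: 0.7
grasp_force: 0.0
```

```bash
python3 g.py "[-238,-225,165]" "[-238,-225,82]";python3 - <<'E'
from workcell import ctrl
import cv2
p,d=ctrl.get_image("scene"); cv2.imwrite("pics/s2.png",p[:,:,::-1])
E
```

```text
t 9.525 base [-231.9 -199.8  164.8] F base [ 0.2 -0.   0.5] width 0.6511696924087993 toolx in base [1.    0.006 0.001] toolz [ 0.002 -0.    -1.   ]
[-238,-225,165] shift [-0.031  0.126 -0.001]
[-238,-225,82] shift [-0.032  0.126  0.414]
```

View pics/s2.png

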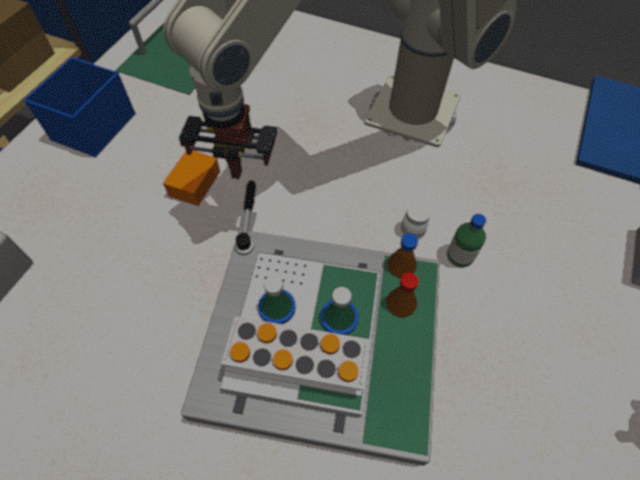

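The two slide stops show at (278,252) and (362,265), so the tray is home. The lever is unmoved at (250,195). Now I lower beside the handle and print the arc waypoints.

Emit:
servo_tool(
  rows=[
    [0, 0, 0, -0.03, 0.12, 0, 0],
    [0, 0, 0, -0.03, 0.13, 0.1, 0],
    [0, 0, 0, -0.03, 0.13, 0.25, 0],
    [0, 0, 0, -0.03, 0.13, 0.36, 0],
    [0, 0, 0, -0.03, 0.13, 0.41, 0],
    [0, 0, 0, -0.03, 0.13, 0.41, 0],
  ],
)

```text
t: 10.32
ee_pos: [522.2, -277.1, 81.5]
orientation: [-3.116, -0.387, 0.003]
ft_force: [0.4, -0.6, 1.0]
width: 0.9
grasp_force: 0.0
```

```bash
cat > arc.py <<'E'
import subprocess,sys,numpy as np
from math import sin,cos
a=[]
for th in eval(sys.argv[1]):
    h=11.5+10*abs(cos(th))+13.5*abs(sin(th)); r=120
    a.append(f"[{-115-r*sin(th)-h*cos(th):.1f},{-165+r*cos(th)-h*sin(th):.1f},82]")
subprocess.run(["python3","g.py",*a])
E
python3 arc.py "np.arange(1.70,0.6,-0.06)"
```

```text
t 10.325 base [-238.7 -224.3   81.5] F base [ 0.2 -0.7  1. ] width 0.8723836332061108 toolx in base [ 1.     0.008 -0.001] toolz [-0.002  0.001 -1.   ]
[-230.6,-206.4,82] shift [ 0.041 -0.089 -0.002]
[-232.9,-198.9,82] shift [ 0.03  -0.127 -0.002]
[-234.8,-191.2,82] shift [ 0.021 -0.166 -0.002]
[-236.1,-184.4,82] shift [ 0.015 -0.2   -0.002]
[-237.1,-177.6,82] shift [ 0.01  -0.234 -0.002]
[-237.8,-170.7,82] shift [ 0.007 -0.268 -0.002]
[-238.0,-163.8,82] shift [ 0.006 -0.303 -0.002]
[-237.8,-156.7,82] shift [ 0.007 -0.338 -0.002]
[-237.2,-149.7,82] shift [ 0.011 -0.373 -0.002]
[-236.1,-142.6,82] shift [ 0.016 -0.409 -0.002]
[-234.7,-135.6,82] shift [ 0.024 -0.443 -0.002]
[-232.8,-128.6,82] shift [ 0.034 -0.478 -0.002]
[-230.4,-121.6,82] shift [ 0.046 -0.513 -0.002]
[-227.6,-114.8,82] shift [ 0.06  -0.547 -0.002]
[-224.4,-108.1,82] shift [ 0.076 -0.581 -0.002]
[-220.7,-101.6,82] shift [ 0.095 -0.613 -0.002]
[-216.6,-95.3,82] shift [ 0.116 -0.644 -0.002]
[-212.0,-89.1,82] shift [ 0.139 -0.675 -0.002]
[-207.1,-83.3,82] shift [ 0.164 -0.704 -0.002]
```

Emit:
servo_tool(
  rows=[
    [0, 0, 0, 0.025, -0.04, 0, 0],
    [0, 0, 0, 0.035, -0.08, 0, 0],
    [0, 0, 0, 0.03, -0.105, 0, 0],
    [0, 0, 0, 0.03, -0.13, 0, 0],
    [0, 0, 0, 0.02, -0.165, 0, 0],
    [0, 0, 0, 0.015, -0.2, 0, 0],
    [0, 0, 0, 0.01, -0.235, 0, 0],
    [0, 0, 0, 0.007, -0.27, 0, 0],
    [0, 0, 0, 0.006, -0.3, 0, 0],
    [0, 0, 0, 0.007, -0.34, 0, 0],
  ],
)

```text
t: 11.58
ee_pos: [507.4, -211.1, 82.7]
orientation: [3.118, 0.386, 0.0]
ft_force: [1.5, -1.3, 0.4]
width: 0.1
grasp_force: 1.0
```

```bash
python3 arc.py "np.arange(1.24,0.6,-0.06)"; python3 - <<'E'
from workcell import ctrl
import cv2
p,d=ctrl.get_image("scene"); cv2.imwrite("pics/s3.png",p[100:340,100:420,::-1])
E
```

```text
t 11.575 base [-237.5 -156.7   82.7] F base [ 1.1 -1.6  0.4] width 0.06410377561159636 toolx in base [1.    0.008 0.   ] toolz [ 0. -0. -1.]
[-237.4,-152.0,82] shift [ 0.001 -0.023  0.003]
[-236.5,-145.0,82] shift [ 0.005 -0.058  0.003]
[-235.2,-137.9,82] shift [ 0.012 -0.094  0.003]
[-233.5,-130.9,82] shift [ 0.021 -0.129  0.003]
[-231.2,-123.9,82] shift [ 0.033 -0.164  0.003]
[-228.6,-117.1,82] shift [ 0.046 -0.198  0.003]
[-225.5,-110.3,82] shift [ 0.062 -0.232  0.003]
[-222.0,-103.7,82] shift [ 0.079 -0.264  0.003]
[-218.0,-97.3,82] shift [ 0.1   -0.296  0.003]
[-213.6,-91.2,82] shift [ 0.122 -0.327  0.003]
[-208.8,-85.2,82] shift [ 0.146 -0.356  0.003]
```

View pics/s3.png

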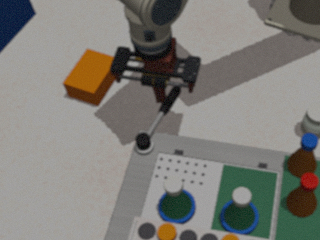

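The crop shows the fingers at about (160,97) behind the handle at (172,98). The lever is swinging round and the tray is still home, so I continue the arc.

Emit:
servo_tool(
  rows=[
    [0, 0, 0, 0.0, -0.025, 0, 0],
    [0, 0, 0, 0.005, -0.06, 0, 0],
    [0, 0, 0, 0.012, -0.095, 0, 0],
    [0, 0, 0, 0.02, -0.13, 0, 0],
    [0, 0, 0, 0.033, -0.165, 0, 0],
    [0, 0, 0, 0.046, -0.2, 0, 0],
    [0, 0, 0, 0.062, -0.23, 0, 0],
    [0, 0, 0, 0.08, -0.265, 0, 0],
    [0, 0, 0, 0.1, -0.295, 0, 0],
    [0, 0, 0, 0.12, -0.325, 0, 0],
  ],
)

```text
t: 12.88
ee_pos: [514.9, -142.1, 82.6]
orientation: [-3.118, -0.387, 0.0]
ft_force: [0.4, -2.1, 0.3]
width: 0.6
grasp_force: 0.9
```

```bash
python3 arc.py "np.arange(.66,-.05,-0.06)"
```

```text
t 12.875 base [-213.8  -91.4   82.6] F base [-0.1 -2.1  0.3] width 0.5728441919250895 toolx in base [ 1.     0.008 -0.   ] toolz [-0.  0. -1.]
[-210.4,-87.2,82] shift [ 0.017 -0.021  0.003]
[-205.4,-81.4,82] shift [ 0.043 -0.05   0.003]
[-199.9,-76.0,82] shift [ 0.07  -0.076  0.003]
[-194.0,-70.8,82] shift [ 0.1   -0.102  0.003]
[-187.8,-66.1,82] shift [ 0.131 -0.126  0.003]
[-181.2,-61.7,82] shift [ 0.164 -0.147  0.003]
[-174.4,-57.8,82] shift [ 0.198 -0.166  0.003]
[-167.2,-54.2,82] shift [ 0.235 -0.184  0.003]
[-159.9,-51.2,82] shift [ 0.271 -0.199  0.003]
[-152.2,-48.6,82] shift [ 0.31  -0.212  0.003]
[-144.4,-46.6,82] shift [ 0.349 -0.221  0.003]
[-136.5,-45.0,82] shift [ 0.388 -0.229  0.003]
```

Emit:
servo_tool(
  rows=[
    [0, 0, 0, 0.017, -0.02, 0, 0],
    [0, 0, 0, 0.043, -0.05, 0, 0],
    [0, 0, 0, 0.07, -0.075, 0, 0],
    [0, 0, 0, 0.1, -0.1, 0, 0],
    [0, 0, 0, 0.13, -0.125, 0, 0],
    [0, 0, 0, 0.165, -0.145, 0, 0],
    [0, 0, 0, 0.2, -0.165, 0, 0],
    [0, 0, 0, 0.235, -0.185, 0, 0],
    [0, 0, 0, 0.27, -0.2, 0, 0],
    [0, 0, 0, 0.3, -0.21, 0, 0],
  ],
)

```text
t: 14.12
ee_pos: [563.1, -86.8, 82.6]
orientation: [-3.118, -0.387, 0.0]
ft_force: [-1.0, -2.1, -0.1]
width: 0.6
grasp_force: 0.8
```

Emit:
servo_tool(
  rows=[
    [0, 0, 0, 0.02, -0.007, 0, 0],
    [0, 0, 0, 0.04, -0.012, 0, 0],
    [0, 0, 0, 0.055, -0.015, 0, 0],
    [0, 0, 0, 0.065, -0.016, 0, 0],
    [0, 0, 0, 0.075, -0.016, 0, 0],
    [0, 0, 0, 0.08, -0.016, 0, 0],
  ],
)

```text
t: 14.88
ee_pos: [577.3, -79.9, 82.6]
orientation: [-3.117, -0.386, 0.001]
ft_force: [-1.5, 0.5, 0.2]
width: 0.3
grasp_force: 0.9
```

```bash
python3 g.py
```

```text
t 14.875 base [-138.5  -45.8   82.6] F base [-1.4  0.8  0.2] width 0.2756194275142978 toolx in base [ 1.     0.008 -0.001] toolz [-0.001  0.    -1.   ]
```

Creep until the stop shows.

Emit:
servo_tool(
  rows=[
    [0, 0, 0, 0.005, 0, 0, 0],
    [0, 0, 0, 0.01, 0, 0, 0],
    [0, 0, 0, 0.01, 0, 0, 0],
  ],
)

```text
t: 15.25
ee_pos: [578.5, -79.5, 82.5]
orientation: [-3.117, -0.387, 0.003]
ft_force: [-5.5, 0.5, 1.8]
width: 0.2
grasp_force: 2.3
```

Emit:
servo_tool(
  rows=[
    [0, 0, 0, 0.005, 0, 0, 0],
    [0, 0, 0, 0.01, 0, 0, 0],
    [0, 0, 0, 0.01, 0, 0, 0],
  ],
)

```text
t: 15.62
ee_pos: [578.7, -79.4, 82.5]
orientation: [-3.117, -0.387, 0.009]
ft_force: [-11.1, -3.1, 7.6]
width: 0.3
grasp_force: 5.6
```

```bash
python3 g.py
```

```text
t 15.625 base [-137.   -45.6   82.5] F base [-11.6  -0.4   7.6] width 0.3034894582561124 toolx in base [ 1.     0.008 -0.005] toolz [-0.006 -0.    -1.   ]
```

The lever is at its stop: about 12 N, TCP x -137 against the predicted -136.5. Now I retreat straight back and up, then check.

Emit:
servo_tool(
  rows=[
    [0, 0, 0, -0.05, 0, 0, 0],
    [0, 0, 0, -0.2, 0, 0, 0],
    [0, 0, 0, -0.4, 0, -0.15, 0],
    [0, 0, 0, -0.5, 0.1, -0.4, 0],
    [0, 0, 0, -0.6, 0.3, -0.6, 0],
    [0, 0, 0, -0.7, 0.5, -0.7, 0],
    [0, 0, 0, -0.75, 0.6, -0.7, 0],
    [0, 0, 0, -0.75, 0.6, -0.7, 0],
  ],
)

```text
t: 16.62
ee_pos: [465.4, -233.6, 223.2]
orientation: [3.117, 0.382, 0.003]
ft_force: [0.1, 1.0, -0.6]
width: 0.4
grasp_force: 0.0
```

```bash
python3 g.py; python3 - <<'E'
from workcell import ctrl
import cv2
p,d=ctrl.get_image("scene"); cv2.imwrite("pics/s4.png",p[:,:,::-1])
E
```

```text
t 16.625 base [-283.6 -168.7  223.2] F base [ 0.3  1.  -0.6] width 0.38962873694975564 toolx in base [1.    0.005 0.002] toolz [ 0.002 -0.001 -1.   ]
```

View pics/s4.png

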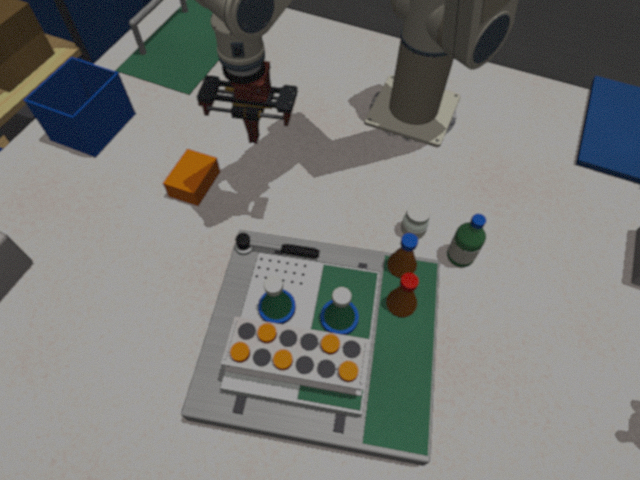

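The lever lies across the tray front with its handle at (300,250). The tray is home, the loose things stand where they were, and the arm is clear.

```bash
python3 -c "
from workcell import ctrl
print(ctrl.close_job())"
```

```text
the job is handed in; nothing more can be done
None
```

The tray was pushed home against its stop and the lever swung to its locked end, with measured forces staying under about 16 N; the loose items look unmoved in the final picture, the arm is clear, and the job is handed in, though no verdict came back.

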